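# Nest the rinsed empties on the tray

### The arm

A 6-joint arm with a two-finger parallel gripper is mounted at the origin on the work surface. World frame = base frame: x ahead of the robot, y to its left, z up, the work surface at z = 0. Lengths are in m, angles in rad, forces in N, time in s.
With the tool pointing down it reaches from about 0.275 to 0.875 m from the base axis. Payload 12.5 kg.
Tool frame: the origin (TCP) lies midway between the tips of the shut fingers; the grasp point (between the pads) lies 19 mm behind it (hold_point_z is the distance from the TCP to the grasp point, in m); z points along the fingers, y is the line along which they close (so a half turn about z gives the same grasp; the last joint's range is limited). The gripper opens to 85 mm and grips with 20 to 120 N. Pads are 22 mm wide; open, the fingers measure 114 mm over their backs; the gripper's body (76 mm by 85 mm) begins 54 mm behind the grasp point. The pads swing forward as they close: fully open they stand 13 mm farther back than shut.
Start: joints at [1.042, 0.351, 1.652, -0, 1.139, -0.085], TCP at [0.236, 0.497, 0.231] pointing down, gripper open.
Joint ranges: [-2.75, 2.75], [-0.79, 2.1], [0.01, 2.65], [-1.57, 4.71], [0.07, 3.14], [-2.87, 2.87]. Speed limits (rad/s): [2.22, 2.22, 2.79, 3.14, 3.14, 3.14].

### API

Orientations are given as a unit quaternion [x, y, z, w].
In Python, from rig import get_obs, grab_frame, hand_in, search_frame, silhouettes, hold_point_z gives the robot as it stands.
- The arm moves only by the tool servo_tool, never from a script. Its argument "deltas" is a list of rows, each an object with "jaw": the finger opening in m, from 0 to 0.0854; "slide": the shift along the tool's x, y, z in m, a list of three; "twist": the turn about the tool's z in rad. A call has 1 to 5 rows; each row is the pose to reach, as a shift and turn from the pose commanded when the call began, along the tool's axes at that moment; what a row does not reach only later rows make up. A row lasts 1/8 s, in which the tool goes at most 62.5 mm and 10.7 degrees, less where a joint would pass 70% of its speed; a pose out of reach is approached as far as the arm can. A call with a gripper value outside its range is refused whole. The fingers move at their own pace and stop on an object; "grip_force" is the grip in N (left out, the last holds). Time passes only in rows, so rows that repeat a pose let the fingers close. It gives the time, the measured TCP pose, the force, the opening and the grip force at its end, in the units of the state.
- get_obs(): the state, without advancing time (a new reading comes with each control period).
- grab_frame(name): name is "scene" or "side" or "wrist"; returns a dict with "frame" (480x640x3 uint8, red, green, blue), "fx", "fy", "cx", "cy" (pixels), "eye" and "rotation" of the camera in the world. Camera axes: x right, y up, looking along -z (the intrinsics and any distortion apply to the point x, -y, -z); pixel columns grow to the right and rows downward; lengths in m; the calibration is good to about 2 mm. A picture is of the moment at which its call begins. There is no depth.
- hand_in(): hands the job in; it is judged then, once.
Trained networks look in the newest picture that a camera, given by its name, has taken for a name from the list of things; names that differ only in an ending like _2 or _b are one class to them, and where a whole thing is asked for, a point or a joint stands for the part that bears it (a point fixed in the world has none). Each returns a list of dicts, best first, with "confidence" (0 to 1); they miss things now and then, are a little off and sometimes report something else, mostly with a low value. They report only what shows in the picture. A call takes as long as a camera call. They do not tell look-alikes from the thing itself.
- search_frame(camera, name): "bbox" ([left, top, right, bottom] in pixels, round what is visible of it).
- silhouettes(camera, name): "mask" (480x640 bool, what is visible of it) and "bbox" ([left, top, right, bottom] in pixels, round what is visible of it).
The state is a dict: "time_s": time; "q": joint angles; "qvel": joint speeds; "joint_torque": joint torques, N m; "tool_pos": TCP position; "eef_rot": TCP orientation; "force": force on the tool from outside, world axes, zero at the start; "wrist_torque": the same for the moment, N m; "opening": finger opening in m; "grasp_force": force on a finger pad.
Only numpy, scipy, OpenCV 4.12 (cv2) and the standard library are available. Lean on these libraries where they do the work, as an engineer would, in place of code of your own. Each camera call takes 0.05 s, during which the arm holds its last target. There are 200 camera calls.

### The job

Nest the rinsed empties on the aluminium tray so they can be carried out to recycling, one at a time in this order: stand the low white tub in the middle of the tray, the copper tin upright inside the tub, the green-glass jar upright inside the tin, and last put the blue cap squarely over the jar's mouth, fully down. Let go of each piece before fetching the next, lower the glass jar gently rather than dropping it, and leave the tray, the red cap, the drinks can and the amber jar where they are.

Things in the scene. Friction and masses are not known exactly. Their poses are not given: they have to be found in the camera images.
- tray: Loose rectangular pale silvery aluminium tray, 120 mm (its x) by 150 mm (its y), rim 10 mm high, flat inner floor 3 mm above its origin; 350 g. Origin: centre of its underside; z is up. It may be turned up to 0.3 rad.
- tub: Low round white plastic (HDPE) tub, open at the top, outer diameter 66 mm, inner 61 mm, 40 mm tall, inner floor 3 mm above its origin. Origin: centre of its underside; z is up. 
- tin: Round copper-coloured metal tin, open at the top, outer diameter 52 mm, inner 47 mm, 80 mm tall, inner floor 3 mm above its origin; it stands up out of the tub when put inside. Origin: centre of its underside; z is up. 
- jar: Slim round green-glass jar, open at the top, straight sides, outer diameter 36 mm, 115 mm tall, stands upright; it stands up out of the tin when put inside. Origin: centre of its underside; z is up. 
- blue_cap: Round blue plastic cap, outer diameter 48 mm, 16 mm tall, lying with its closed top up; hollow below: inner diameter 43 mm, 12 mm deep, so that it slips loosely over the jar's mouth and rests on it with its origin 12 mm below the jar's top. Origin: centre of its lower rim; z is up.
- red_cap: Red plastic cap of the same shape and size as the blue one; not wanted, leave it. Origin: centre of its lower rim.
- drinks_can: Closed yellow drinks can, diameter 66 mm, 115 mm tall; leave it. Origin: centre of its underside; z is up. 
- amber_jar: Closed squat amber-glass jar with a black lid, diameter 46 mm, 70 mm tall; leave it. Origin: centre of its underside; z is up. 
Things that resemble listed ones, but are neither listed nor needed, are in the scene too. Of the things that look like the jar, take the one that is farthest from the robot's base at the start. What is meant by the tray is not turquoise, and is the larger of those in its own colour.

How it is judged:
On the way, in this order (a step that is already met when the one before it is completed fails the run):
1. the white tub stands released in the middle of the tray (horizontal distance between tub and tray below 0.015 m and z of tub in the frame of tray between 0 and 0.008 m and contact force between the fingers and tub below 0.2 N and angle between tub's own z axis and vertical below 0.12 rad and linear speed of tub below 0.03 m/s), for 0.2 s.
2. the copper tin stands released inside the tub (horizontal distance between tin and tub below 0.008 m and z of tin in the frame of tub between 0 and 0.008 m and contact force between the fingers and tin below 0.2 N and angle between tin's own z axis and vertical below 0.12 rad and linear speed of tin below 0.03 m/s), for 0.2 s.
3. the green jar stands released inside the tin (horizontal distance between jar and tin below 0.009 m and z of jar in the frame of tin between 0 and 0.008 m and contact force between the fingers and jar below 0.2 N and angle between jar's own z axis and vertical below 0.12 rad and linear speed of jar below 0.03 m/s), for 0.2 s.
4. the blue cap sits released, fully down, on the jar (horizontal distance between blue_cap and jar below 0.007 m and z of blue_cap in the frame of jar between 0.098 and 0.108 m and contact force between the fingers and blue_cap below 0.2 N and angle between blue_cap's own z axis and vertical below 0.12 rad and linear speed of blue_cap below 0.03 m/s), for 0.2 s.
At the end, for the whole second after the job is handed in: Tub flat in the tray within 15 mm of its middle; tin inside the tub, jar inside the tin, each down on the floor beneath it (within 5 mm) and within 8 to 9 mm of its axis; blue cap on the jar within 7 mm of its axis and within 5 mm of fully down; all upright within 0.12 rad, at rest and released (all of step 1 and all of step 2 and all of step 3 and all of step 4); the robot touches nothing.
It fails at once if a bystander (red cap, drinks can, amber jar) pushed more than 25 mm or tipped over (distance of any of red_cap, drinks_can, amber_jar from where it was at the start of the episode above 0.025 m or angle between any of red_cap, drinks_can, amber_jar's own z axis and vertical above 0.5 rad).
It fails at once if the tray shoved more than 30 mm (distance of tray from where it was at the start of the episode above 0.03 m).
It fails at once if the glass jar let fall (moving faster than 0.6 m/s, about an 18 mm drop, while not in the fingers) (linear speed of jar above 0.6 m/s and contact force between the fingers and jar below 0.1 N).
It also fails if it takes over 125 s, if anything falls off the work surface, if the arm or the gripper's body presses on something with over 40 N, if the wrist force passes 120 N, or if a joint passes its speed limit or range.

## Working session

There is one attempt and no reset: what is moved stays moved. The work goes in short steps, Python scripts to look and compute and a tool call to move; the robot and the scene stay as the last step left them, time stands still between calls to the robot, and variables do not carry over. Pictures are saved under pics/ and viewed, at most 14 in all, crops included, and the job is handed in when it is done.

Besides the shell and the picture viewer there is one more tool, called after "Call:" by a JSON object that holds its "method" and its "body". servo_tool: Moves the arm, as the interface text tells. Its arguments: {"type":"object","properties":{"deltas":{"type":"array"},"grip_force":{"type":"number"}},"required":["deltas"]}

```bash
mkdir -p pics; cat > h.py <<'E'
from rig import *
import numpy as np, cv2
def save(n,f): cv2.imwrite(f'pics/{n}.png',cv2.cvtColor(f,cv2.COLOR_RGB2BGR))
def ray(c,u,v):
    d=np.array([(u-c['cx'])/c['fx'],-(v-c['cy'])/c['fy'],-1.]); return np.array(c['rotation']).reshape(3,3)@d
def at(c,u,v,z):
    d=ray(c,u,v); e=np.array(c['eye']); return e+d*(z-e[2])/d[2]
def proj(c,p):
    q=np.array(c['rotation']).reshape(3,3).T@(np.array(p)-c['eye']); return np.array([c['cx']+c['fx']*q[0]/-q[2], c['cy']-c['fy']*q[1]/-q[2]])
E
python3 - <<'E'
from h import *
for n in ['scene','side']:
    c=grab_frame(n); save(n+'0',c['frame']); print(n,[k for k in c],c['fx'],c['cx'],c['cy'],np.round(c['eye'],3),np.round(c['rotation'],3).tolist(),{k:c[k] for k in c if 'dist' in k})
    for t in ['tray','tub','tin','jar','blue_cap','red_cap','drinks_can','amber_jar']:
        print(t,[(np.round(d['bbox']).astype(int).tolist(),round(d['confidence'],2)) for d in search_frame(n,t)])
print(get_obs(),hold_point_z)
E
```

```text
scene ['frame', 'fx', 'fy', 'cx', 'cy', 'eye', 'rotation'] 586.5257873909167 314.2415744955057 233.8116584115059 [0.828 0.495 1.148] [0.084, 0.259, 0.92, 0.282] {}
tray [([205, 104, 262, 145], 0.76), ([266, 191, 354, 261], 0.73), ([301, 130, 349, 172], 0.64)]
tub [([186, 185, 215, 214], 0.77), ([248, 164, 264, 185], 0.66)]
tin [([262, 307, 290, 345], 0.82)]
jar [([217, 231, 240, 271], 0.94), ([287, 260, 306, 301], 0.65), ([262, 241, 280, 279], 0.55)]
blue_cap [([356, 289, 374, 310], 0.95)]
red_cap [([248, 162, 268, 182], 0.52)]
drinks_can [([336, 392, 376, 438], 0.88)]
amber_jar [([408, 344, 434, 374], 0.61)]
side ['frame', 'fx', 'fy', 'cx', 'cy', 'eye', 'rotation'] 510.12190693079646 310.3802540735515 243.8528828364939 [ 0.344 -0.775  0.775] [0.373, -0.033, -0.079, 0.924] {}
tray [([256, 398, 376, 478], 0.79), ([250, 238, 336, 306], 0.71), ([181, 318, 253, 389], 0.67)]
tub [([387, 307, 429, 355], 0.98)]
tin [([357, 165, 383, 208], 0.67)]
jar [([329, 174, 344, 226], 0.82), ([342, 197, 359, 248], 0.68), ([382, 212, 403, 270], 0.62)]
blue_cap [([270, 186, 286, 206], 0.62)]
red_cap [([306, 339, 335, 365], 0.83), ([259, 124, 276, 158], 0.43)]
drinks_can [([324, 97, 352, 151], 0.58)]
amber_jar [([259, 124, 281, 162], 0.93)]
{'time_s': 0.9, 'q': array([ 1.04243151e+00,  3.50697008e-01,  1.65181168e+00, -2.17445634e-05,
        1.13907931e+00, -8.46003374e-02]), 'qvel': array([ 0.00147487,  0.00063028,  0.00079635, -0.00073262,  0.00104757,
       -0.00071786]), 'joint_torque': array([-1.32233243e-03, -5.06013930e+01, -2.91655809e+01, -2.48704355e-04,
        6.69146211e-04,  3.22738128e-05]), 'tool_pos': array([0.23611268, 0.49672391, 0.23128675]), 'eef_rot': array([ 2.20061672e-01,  9.75485961e-01, -7.58546963e-07,  1.01173480e-05]), 'force': array([-0.03760026, -0.99585076,  0.2125912 ]), 'wrist_torque': array([-0.00832297,  0.01955183,  0.00541995]), 'grasp_force': 0.0, 'opening': 0.08569150233452917} 0.0187
```

View images.

```bash
python3 - <<'E'
s=open('h.py').read().replace("np.array(c['rotation']).reshape(3,3)","R.from_quat(c['rotation']).as_matrix()")
open('h.py','w').write("from scipy.spatial.transform import Rotation as R\n"+s)
E
python3 - <<'E'
from h import *
B={'scene':{'tray1':[205,104,262,145],'tray2':[266,191,354,261],'tray3':[301,130,349,172],'tub':[186,185,215,214],'tin':[262,307,290,345],'jar1':[217,231,240,271],'jar2':[287,260,306,301],'jar3':[262,241,280,279],'cap':[356,289,374,310],'redcap':[248,162,268,182],'can':[336,392,376,438],'amber':[408,344,434,374]},
'side':{'tray1':[256,398,376,478],'tray2':[250,238,336,306],'tray3':[181,318,253,389],'tub':[387,307,429,355],'tin':[357,165,383,208],'jar1':[329,174,344,226],'jar2':[342,197,359,248],'jar3':[382,212,403,270],'cap':[270,186,286,206],'red':[306,339,335,365],'can':[324,97,352,151],'amber':[259,124,281,162]}}
H={'tray':.005,'tub':.02,'tin':.04,'jar':.057,'can':.057,'amb':.035,'cap':.008,'red':.008}
for n in B:
    c=grab_frame(n)
    for k,b in B[n].items():
        print(n,k,np.round(at(c,(b[0]+b[2])/2,(b[1]+b[3])/2,H[k[:3] if k[:4]!='tray' else 'tray'] if k!='tub' else .02),3))
E
```

```text
scene tray1 [ 0.41  -0.471  0.005]
scene tray2 [ 0.42  -0.104  0.005]
scene tray3 [ 0.264 -0.267  0.005]
scene tub [ 0.597 -0.3    0.02 ]
scene tin [0.623 0.074 0.04 ]
scene jar1 [ 0.619 -0.122  0.057]
scene jar2 [0.537 0.019 0.057]
scene jar3 [ 0.555 -0.052  0.057]
scene cap [0.428 0.117 0.008]
scene redcap [ 0.439 -0.302  0.008]
scene can [0.598 0.311 0.057]
scene amber [0.423 0.291 0.035]
side tray1 [ 0.411 -0.453  0.005]
side tray2 [ 0.426 -0.114  0.005]
side tray3 [ 0.268 -0.277  0.005]
side tub [ 0.604 -0.298  0.02 ]
side tin [0.63  0.077 0.04 ]
side jar1 [0.541 0.026 0.057]
side jar2 [ 0.555 -0.047  0.057]
side jar3 [ 0.625 -0.113  0.057]
side cap [0.425 0.116 0.008]
side red [ 0.445 -0.306  0.008]
side can [0.605 0.31  0.057]
side amber [0.429 0.288 0.035]
```

View pics/scene0.png

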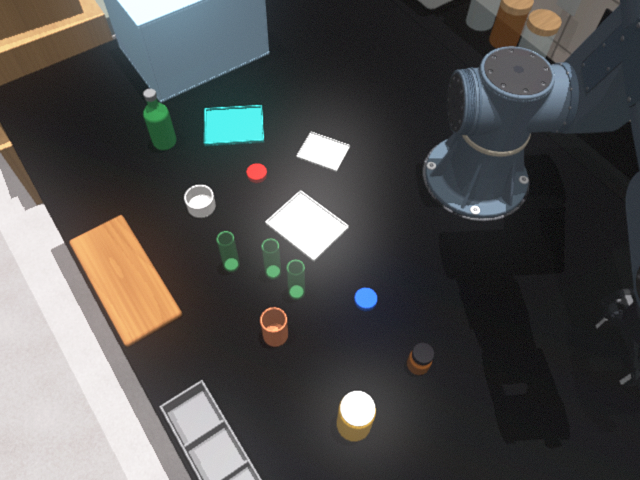

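View pics/side0.png

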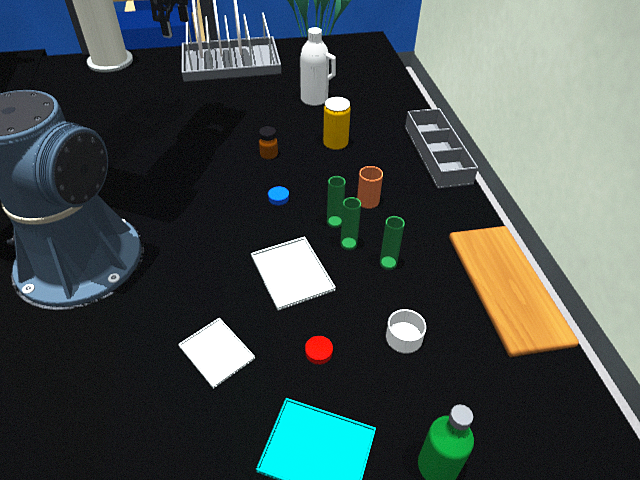

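Scene picture: two pale silvery trays, (307,225) and (323,151), plus a turquoise one at (234,125). The one at (307,225) is the larger in that colour, so it is the tray. Jar look-alikes in scene are at (228,251), (271,260) and (296,280), standing 0.63, 0.56 and 0.54 m from the base. The one at (228,251), side (392,241), is farthest. I'll confirm it in a crop and fit the cylinders.

```bash
cat >> h.py <<'E'
from scipy.optimize import least_squares
D={'tub':(.033,.04),'tin':(.026,.08),'jar':(.018,.115),'blue_cap':(.024,.016),'red_cap':(.024,.016),'drinks_can':(.033,.115),'amber_jar':(.023,.07)}
A=np.linspace(0,2*np.pi,72,endpoint=False)
def cyl(x,y,r,h,z0=0):
    return np.array([[x+r*np.cos(a),y+r*np.sin(a),z] for z in (z0,z0+h) for a in A])
def box(c,P):
    q=np.array([proj(c,p) for p in P]); return np.r_[q.min(0),q.max(0)]
def fit(name,guess,cams,z0=0,tol=30):
    r,h=D[name]; obs=[]
    for n,c in cams.items():
        pb=box(c,cyl(*guess,r,h,z0)); best=None
        for d in silhouettes(n,name):
            ys,xs=np.nonzero(d['mask']); b=np.array([xs.min(),ys.min(),xs.max()+1,ys.max()+1])
            e=abs(b-pb).max()
            if e<tol and (best is None or e<best[0]): best=(e,b)
        if best: obs.append((n,c,best[1]))
    if not obs: return None
    f=lambda p:np.concatenate([box(c,cyl(*p,r,h,z0))-b for _,c,b in obs])
    s=least_squares(f,guess,loss='soft_l1'); return s.x,[o[0] for o in obs],np.round(f(s.x),1)
E
python3 - <<'E'
from h import *
cams={n:grab_frame(n) for n in('scene','side')}
for n,g in [('tub',(.6,-.3)),('tin',(.626,.075)),('jar',(.622,-.118)),('jar',(.555,-.05)),('jar',(.539,.022)),('blue_cap',(.427,.117)),('red_cap',(.442,-.304)),('drinks_can',(.6,.31)),('amber_jar',(.426,.29))]:
    print(n,fit(n,g,cams))
def tp(p):
    x,y,a=p; c,s=np.cos(a),np.sin(a)
    return np.array([[x+c*u-s*v,y+s*u+c*v,.010] for u,v in((.06,.075),(.06,-.075),(-.06,-.075),(-.06,.075))])
O=[]
for n,c in cams.items():
    for d in silhouettes(n,'tray'):
        ct=max(cv2.findContours(d['mask'].astype('uint8'),0,2)[0],key=cv2.contourArea)
        q=np.array([proj(c,p) for p in tp((.423,-.108,0))]).mean(0)
        m=ct.reshape(-1,2).mean(0)
        if np.hypot(*(m-q))<25:
            k=cv2.approxPolyDP(cv2.convexHull(ct),6,True).reshape(-1,2); print(n,k.tolist(),[at(c,*v,.01)[:2].round(3).tolist() for v in k]); O.append((c,k+.5))
best=None
for a0 in(-.25,0,.25):
    def f(p): 
        r=[]
        for c,k in O:
            q=np.array([proj(c,t) for t in tp(p)])
            for t in q: 
                r+=list(k[np.argmin(((k-t)**2).sum(1))]-t)
        return r
    s=least_squares(f,(.423,-.108,a0)); print(s.x,s.cost)
a=cv2.resize(cams['scene']['frame'][180:320,180:380],None,fx=3.5,fy=3.5,interpolation=2); save('crop',a)
E
```

```text
tub (array([ 0.59893644, -0.29690242]), ['scene', 'side'], array([-0.6, -0.8, -0.4,  0.3, -0.8,  0.1,  0. , -0.6]))
tin (array([0.62721235, 0.07493057]), ['scene', 'side'], array([-0.7,  0.1,  0. ,  0.6, -0.7,  0.7, -0.3,  0.2]))
jar (array([ 0.62059383, -0.11930928]), ['scene', 'side'], array([-0.7, -0.3, -0.6,  0.1, -0.7, -0.4, -0.3, -0.2]))
jar (array([ 0.55391884, -0.05282286]), ['scene', 'side'], array([-1.1,  0.1, -0.2,  0.3, -0.6, -0.1, -0.5,  0.1]))
jar (array([0.53742903, 0.01849922]), ['scene', 'side'], array([-0.3, -0.7,  0. ,  1. , -0.8, -0.6,  0.3,  0.5]))
blue_cap (array([0.42624466, 0.11843848]), ['scene', 'side'], array([-1.7, -0.2,  0.4,  0.4, -0.4, -0. , -0.2, -0.1]))
red_cap (array([ 0.44355595, -0.30120577]), ['scene', 'side'], array([-0.6,  0.3, -0.3,  0. , -0.7, -0.5,  0. ,  0.3]))
drinks_can (array([0.60160258, 0.31313192]), ['scene', 'side'], array([-0.9, -1.2,  0.4,  1.6, -0.1, -1.1, -0.2,  0.7]))
amber_jar (array([0.42384732, 0.29065353]), ['scene', 'side'], array([-0.8, -0.6,  0.4,  1. , -0.3, -0.6, -0.1,  0.6]))
scene [[299, 191], [348, 225], [314, 260], [267, 223]] [[0.388, -0.198], [0.348, -0.055], [0.464, -0.022], [0.499, -0.163]]
side [[305, 237], [335, 288], [278, 309], [251, 254]] [[0.464, -0.027], [0.499, -0.173], [0.384, -0.204], [0.348, -0.056]]
[ 0.42439278 -0.11208436  0.25408915] 14.708710665886265
[ 0.42439278 -0.11208436  0.25408916] 14.708710665886043
[ 0.42439278 -0.11208436  0.25408916] 14.708710665886104
```

View pics/crop.png

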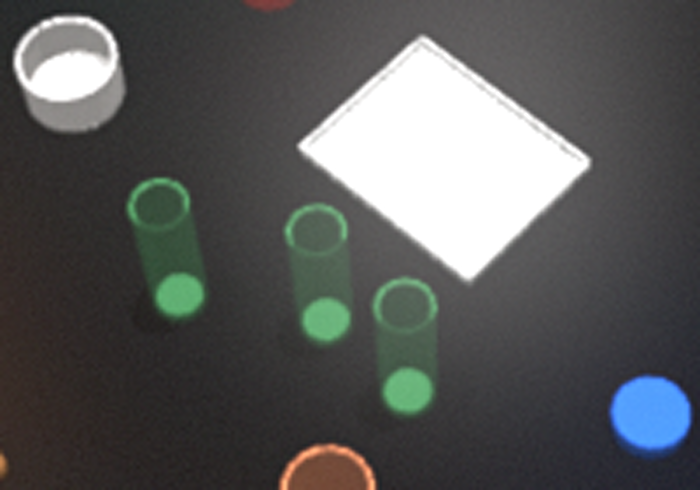

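The crop shows the three green jars with the farthest at upper left (crop 170,250), the larger silvery tray at right and the white tub at top left. The fits agree to under a pixel in both views. I'm heading to the tub with the yaw kept constant.

Call:
{"method": "servo_tool", "body": {"deltas": [{"jaw": 0.085,"slide": [-0.045,-0.037,0],"twist": 0},{"jaw": 0.085,"slide": [-0.09,-0.075,0],"twist": 0},{"jaw": 0.085,"slide": [-0.134,-0.112,0],"twist": 0},{"jaw": 0.085,"slide": [-0.178,-0.15,0],"twist": 0},{"jaw": 0.085,"slide": [-0.223,-0.187,0],"twist": 0}], "grip_force": 30}}

```text
time_s: 2.72
tool_pos: [0.3577, 0.2304, 0.2316]
eef_rot: [0.22, 0.976, 0.0, 0.0]
force: [1.2, 0.2, 0.4]
opening: 0.0852
grasp_force: 0.0
```

Call:
{"method": "servo_tool", "body": {"deltas": [{"jaw": 0.085,"slide": [-0.045,-0.037,0],"twist": 0},{"jaw": 0.085,"slide": [-0.09,-0.075,0],"twist": 0},{"jaw": 0.085,"slide": [-0.134,-0.112,0],"twist": 0},{"jaw": 0.085,"slide": [-0.178,-0.15,0],"twist": 0},{"jaw": 0.085,"slide": [-0.223,-0.187,0],"twist": 0}]}}

```text
time_s: 3.35
tool_pos: [0.4789, -0.0345, 0.2315]
eef_rot: [0.22, 0.975, 0.0, 0.0]
force: [0.1, 0.5, 0.2]
opening: 0.085
grasp_force: 0.0
```

Call:
{"method": "servo_tool", "body": {"deltas": [{"jaw": 0.085,"slide": [-0.045,-0.037,0],"twist": 0},{"jaw": 0.085,"slide": [-0.09,-0.075,0.02],"twist": 0},{"jaw": 0.085,"slide": [-0.134,-0.112,0.04],"twist": 0},{"jaw": 0.085,"slide": [-0.178,-0.15,0.06],"twist": 0},{"jaw": 0.085,"slide": [-0.223,-0.187,0.081],"twist": 0}]}}

```text
time_s: 3.98
tool_pos: [0.6, -0.2991, 0.1496]
eef_rot: [0.22, 0.975, -0.0, 0.0]
force: [0.4, 0.1, 1.0]
opening: 0.0849
grasp_force: 0.0
```

Call:
{"method": "servo_tool", "body": {"deltas": [{"jaw": 0.085,"slide": [0.002,0.001,0.05],"twist": 0},{"jaw": 0.085,"slide": [0.002,0.001,0.1],"twist": 0},{"jaw": 0.085,"slide": [0.002,0.001,0.13],"twist": 0},{"jaw": 0.085,"slide": [0.002,0.001,0.145],"twist": 0},{"jaw": 0.085,"slide": [0.002,0.001,0.145],"twist": 0}]}}

```text
time_s: 4.6
tool_pos: [0.5979, -0.2953, 0.005]
eef_rot: [0.22, 0.975, 0.0, -0.0]
force: [0.2, -0.0, 0.3]
opening: 0.0852
grasp_force: 0.0
```

Call:
{"method": "servo_tool", "body": {"deltas": [{"jaw": 0.06,"slide": [0,0,0],"twist": 0},{"jaw": 0.06,"slide": [0,0,0],"twist": 0},{"jaw": 0.06,"slide": [0,0,0],"twist": 0},{"jaw": 0.06,"slide": [0,0,0],"twist": 0},{"jaw": 0.06,"slide": [0,0,0],"twist": 0}], "grip_force": 25}}

```text
time_s: 5.22
tool_pos: [0.599, -0.2959, 0.0072]
eef_rot: [0.22, 0.975, -0.0, 0.001]
force: [-0.8, 1.7, 6.3]
opening: 0.0656
grasp_force: 28.4
```

Call:
{"method": "servo_tool", "body": {"deltas": [{"jaw": 0.06,"slide": [0,0,-0.03],"twist": 0},{"jaw": 0.06,"slide": [0,0,-0.08],"twist": 0},{"jaw": 0.06,"slide": [0.05,0.019,-0.08],"twist": 0},{"jaw": 0.06,"slide": [0.1,0.0385,-0.08],"twist": 0},{"jaw": 0.06,"slide": [0.15,0.058,-0.08],"twist": 0}]}}

```text
time_s: 5.85
tool_pos: [0.4865, -0.1776, 0.0861]
eef_rot: [0.22, 0.975, -0.0, 0.001]
force: [0.7, 0.1, 0.1]
opening: 0.0654
grasp_force: 28.3
```

Call:
{"method": "servo_tool", "body": {"deltas": [{"jaw": 0.06,"slide": [0.045,0.0165,0],"twist": 0},{"jaw": 0.06,"slide": [0.0866,0.033,0],"twist": 0},{"jaw": 0.06,"slide": [0.0866,0.033,0],"twist": 0},{"jaw": 0.06,"slide": [0.0866,0.033,0.0],"twist": 0}]}}

```text
time_s: 6.35
tool_pos: [0.4244, -0.1121, 0.086]
eef_rot: [0.22, 0.975, -0.0, 0.001]
force: [0.5, -0.7, 0.4]
opening: 0.0657
grasp_force: 28.3
```

```bash
python3 - <<'E'
from h import *
c={n:grab_frame(n) for n in('scene','side')}
o=get_obs(); print(o['tool_pos'],o['force'],o['opening'])
for z0 in(.07,.075,.08,.085): print(z0,fit('tub',(.424,-.112),c,z0))
E
```

```text
[ 0.4244113  -0.11233652  0.08566937] [-0.26047525  0.19307884 -0.22910246] 0.06594209949705945
0.07 (array([ 0.42696995, -0.10847232]), ['scene', 'side'], array([-0.1,  0.5, -0.4,  4.9, -0.8,  0.1, -0.1,  2.1]))
0.075 (array([ 0.42696928, -0.10931932]), ['scene', 'side'], array([-0.3, -1.1, -0.6,  3.3, -0.9, -1.5, -0.1,  0.6]))
0.08 (array([ 0.4262018, -0.1121366]), ['scene', 'side'], array([-0.8, -3.5, -1. ,  1. , -1.3, -2.4, -0.2, -0. ]))
0.085 (array([ 0.42649488, -0.11228692]), ['scene', 'side'], array([-1. , -4.9, -1.1, -0.2, -1.2, -4.3, -0. , -1.8]))
```

Call:
{"method": "servo_tool", "body": {"deltas": [{"jaw": 0.06,"slide": [0,0,0.04],"twist": 0},{"jaw": 0.06,"slide": [0,0,0.065],"twist": 0},{"jaw": 0.06,"slide": [0,0,0.074],"twist": 0},{"jaw": 0.06,"slide": [0,0,0.074],"twist": 0},{"jaw": 0.06,"slide": [0,0,0.075],"twist": 0}]}}

```text
time_s: 7.48
tool_pos: [0.424, -0.1118, 0.0109]
eef_rot: [0.22, 0.975, -0.0, 0.001]
force: [-0.5, 0.4, -0.6]
opening: 0.0651
grasp_force: 27.9
```

Call:
{"method": "servo_tool", "body": {"deltas": [{"jaw": 0.075,"slide": [0,0,0],"twist": 0},{"jaw": 0.085,"slide": [0,0,0],"twist": 0},{"jaw": 0.085,"slide": [0,0,0],"twist": 0},{"jaw": 0.085,"slide": [0,0,-0.02],"twist": 0},{"jaw": 0.085,"slide": [0,0,-0.07],"twist": 0}]}}

```text
time_s: 8.1
tool_pos: [0.4224, -0.1113, 0.0799]
eef_rot: [0.22, 0.975, 0.0, -0.002]
force: [0.3, -0.5, -0.0]
opening: 0.085
grasp_force: 0.0
```

Call:
{"method": "servo_tool", "body": {"deltas": [{"jaw": 0.085,"slide": [0,0,-0.06],"twist": 0},{"jaw": 0.085,"slide": [-0.015,0.05,-0.1],"twist": 0},{"jaw": 0.085,"slide": [-0.035,0.1,-0.1],"twist": 0},{"jaw": 0.085,"slide": [-0.05,0.15,-0.1],"twist": 0}]}}

```text
time_s: 8.6
tool_pos: [0.5344, 0.0037, 0.1812]
eef_rot: [0.22, 0.975, 0.0, 0.001]
force: [1.2, -1.5, -0.7]
opening: 0.0849
grasp_force: 0.0
```

```bash
python3 - <<'E'
from h import *
c={n:grab_frame(n) for n in('scene','side')}
o=get_obs(); print(o['tool_pos'],o['force'],o['opening'])
print(fit('tub',(.424,-.112),c,.003)); print(fit('tin',(.627,.075),c))
for n in c: print(n,[d['bbox'].round() if hasattr(d['bbox'],'round') else d['bbox'] for d in search_frame(n,'tray')])
a=np.hstack([c['scene']['frame'][150:330,200:400],c['side']['frame'][190:370,220:420]]); save('tubplaced',cv2.resize(a,None,fx=2,fy=2))
E
```

```text
[0.53524338 0.00531857 0.18037537] [-0.23098859 -0.42765618  0.02931039] 0.08487854846931764
(array([ 0.42459139, -0.11040354]), ['scene', 'side'], array([-10.9,  -1.2,   0.4,   0.6,  -0.2,  -0.6,  -0.2,  -0. ]))
(array([0.62617669, 0.07463015]), ['scene'], array([-0.3, -0.2,  0.4,  0.2]))
scene [[310.2, 130.6, 323.3, 144.6], [202.3, 103.6, 259.6, 149.1], [267.4, 199.3, 349.5, 260.7]]
side [[181.4, 319.1, 254.5, 389.2], [250.2, 236.8, 335.9, 308.0], [254.9, 394.9, 375.9, 476.5], [275.4, 243.7, 309.9, 286.0]]
```

View pics/tubplaced.png

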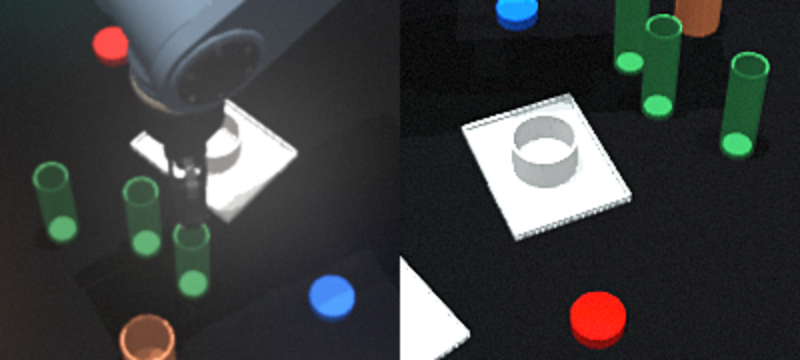

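The tub stands upright in the middle of the tray (side-crop 545,150), and the tray hasn't moved. Now the tin.

Call:
{"method": "servo_tool", "body": {"deltas": [{"jaw": 0.085,"slide": [-0.026,0.051,0],"twist": 0},{"jaw": 0.085,"slide": [-0.053,0.102,0],"twist": 0},{"jaw": 0.085,"slide": [-0.053,0.102,0.05],"twist": 0},{"jaw": 0.085,"slide": [-0.053,0.102,0.1],"twist": 0},{"jaw": 0.085,"slide": [-0.053,0.102,0.136],"twist": 0}]}}

```text
time_s: 9.62
tool_pos: [0.6237, 0.0709, 0.0422]
eef_rot: [0.221, 0.975, -0.0, -0.001]
force: [-0.1, -0.6, -0.3]
opening: 0.0854
grasp_force: 0.0
```

Call:
{"method": "servo_tool", "body": {"deltas": [{"jaw": 0.085,"slide": [0,0,0],"twist": 0},{"jaw": 0.045,"slide": [0,0,0],"twist": 0},{"jaw": 0.045,"slide": [0,0,0],"twist": 0},{"jaw": 0.045,"slide": [0,0,0],"twist": 0},{"jaw": 0.045,"slide": [0,0,0],"twist": 0}]}}

```text
time_s: 10.25
tool_pos: [0.6258, 0.0715, 0.0466]
eef_rot: [0.22, 0.975, 0.0, 0.002]
force: [-1.4, -1.9, 6.3]
opening: 0.0521
grasp_force: 25.5
```

Call:
{"method": "servo_tool", "body": {"deltas": [{"jaw": 0.045,"slide": [0,0,0],"twist": 0},{"jaw": 0.045,"slide": [0,0,0],"twist": 0}]}}

```text
time_s: 10.5
tool_pos: [0.6258, 0.0716, 0.0466]
eef_rot: [0.22, 0.975, 0.0, 0.002]
force: [0.0, -0.7, 5.9]
opening: 0.052
grasp_force: 25.5
```

Call:
{"method": "servo_tool", "body": {"deltas": [{"jaw": 0.045,"slide": [0,0,-0.03],"twist": 0},{"jaw": 0.045,"slide": [0,0,-0.08],"twist": 0},{"jaw": 0.045,"slide": [0,0,-0.13],"twist": 0},{"jaw": 0.045,"slide": [0,0,-0.155],"twist": 0},{"jaw": 0.045,"slide": [0.018,-0.044,-0.155],"twist": 0}]}}

```text
time_s: 11.12
tool_pos: [0.5913, 0.0403, 0.2028]
eef_rot: [0.219, 0.976, 0.001, 0.003]
force: [-0.8, -0.6, -1.6]
opening: 0.0522
grasp_force: 26.6
```

Call:
{"method": "servo_tool", "body": {"deltas": [{"jaw": 0.045,"slide": [0.021,-0.052,0],"twist": 0},{"jaw": 0.045,"slide": [0.042,-0.104,0],"twist": 0},{"jaw": 0.045,"slide": [0.064,-0.156,0],"twist": 0},{"jaw": 0.045,"slide": [0.0853,-0.2073,0],"twist": 0},{"jaw": 0.045,"slide": [0.0853,-0.2073,0.0],"twist": 0}]}}

```text
time_s: 11.75
tool_pos: [0.4218, -0.1125, 0.2005]
eef_rot: [0.222, 0.975, -0.0, 0.001]
force: [0.7, -1.0, 0.4]
opening: 0.0521
grasp_force: 26.7
```

Call:
{"method": "servo_tool", "body": {"deltas": [{"jaw": 0.045,"slide": [0,0,0.05],"twist": 0},{"jaw": 0.045,"slide": [0,0,0.08],"twist": 0},{"jaw": 0.045,"slide": [0,0,0.08],"twist": 0}]}}

```text
time_s: 12.12
tool_pos: [0.4232, -0.1103, 0.1187]
eef_rot: [0.22, 0.976, 0.0, -0.001]
force: [0.4, 0.4, -0.4]
opening: 0.0518
grasp_force: 26.7
```

```bash
python3 - <<'E'
from h import *
c={n:grab_frame(n) for n in('scene','side','wrist')}
o=get_obs(); print(o['tool_pos'],o['force'],o['opening'])
z=o['tool_pos'][2]-.0466
for n in c: print(z,n,fit('tin',(.4246,-.111),{n:c[n]},z),fit('tub',(.4246,-.111),{n:c[n]},.003))
a=np.hstack([c['scene']['frame'][150:330,200:400],c['side']['frame'][130:310,220:420]]); save('tinabove',cv2.resize(a,None,fx=2,fy=2))
E
```

```text
[ 0.42457743 -0.11097519  0.12078502] [-0.55445186  0.21480316 -1.08729882] 0.05172390184925839
0.07418502265382995 scene (array([ 0.42704874, -0.10529507]), ['scene'], array([ 0.5, -2.1, -0.5,  2.2])) (array([ 0.42869474, -0.10524125]), ['scene'], array([-0.2, -2.8,  0.2,  2.1]))
0.07418502265382995 side (array([ 0.42770451, -0.11198142]), ['side'], array([-1.5, -1.7,  1.8,  1.1])) (array([ 0.42442066, -0.11471383]), ['side'], array([-1. , -6. ,  1.1,  1.7]))
0.07418502265382995 wrist (array([ 0.4262218 , -0.10970691]), ['wrist'], array([-1. , -0.4,  1. ,  0.5])) None
```

View pics/tinabove.png

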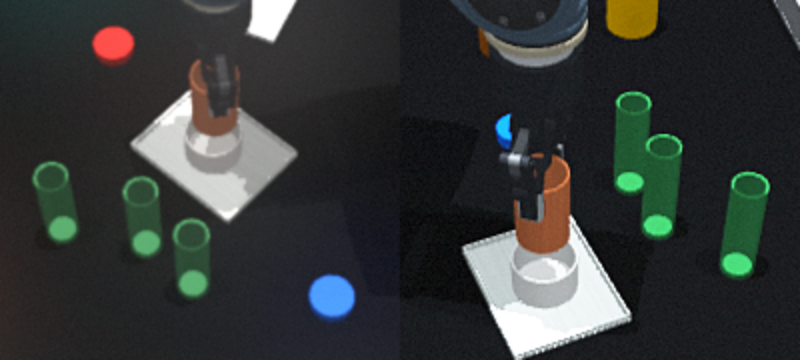

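The tin hangs centred over the tub (side-crop 543,205 against 543,270). Lowering it.

Call:
{"method": "servo_tool", "body": {"deltas": [{"jaw": 0.045,"slide": [0.001,0,0.015],"twist": 0},{"jaw": 0.045,"slide": [0.001,0,0.03],"twist": 0},{"jaw": 0.045,"slide": [0.001,0,0.045],"twist": 0},{"jaw": 0.045,"slide": [0.001,0,0.058],"twist": 0},{"jaw": 0.045,"slide": [0.001,0,0.063],"twist": 0}]}}

```text
time_s: 13.2
tool_pos: [0.4224, -0.1104, 0.0558]
eef_rot: [0.22, 0.975, 0.0, -0.0]
force: [0.2, 0.1, -0.8]
opening: 0.0523
grasp_force: 26.7
```

Call:
{"method": "servo_tool", "body": {"deltas": [{"jaw": 0.045,"slide": [0,0,0.002],"twist": 0},{"jaw": 0.045,"slide": [0,0,0.004],"twist": 0}]}}

```text
time_s: 13.45
tool_pos: [0.4228, -0.1105, 0.0525]
eef_rot: [0.22, 0.975, -0.0, 0.0]
force: [-3.0, 1.3, 10.3]
opening: 0.0519
grasp_force: 27.9
```

Contact with the floor at 52.5 mm, as expected. Releasing, then up and over towards the far jar.

Call:
{"method": "servo_tool", "body": {"deltas": [{"jaw": 0.07,"slide": [0,0,-0.001],"twist": 0},{"jaw": 0.07,"slide": [0,0,-0.001],"twist": 0},{"jaw": 0.07,"slide": [0,0,-0.001],"twist": 0},{"jaw": 0.07,"slide": [0,0,-0.04],"twist": 0},{"jaw": 0.07,"slide": [0,0,-0.09],"twist": 0}]}}

```text
time_s: 14.08
tool_pos: [0.4219, -0.1102, 0.1428]
eef_rot: [0.22, 0.975, 0.0, -0.001]
force: [0.4, 0.3, 0.2]
opening: 0.0698
grasp_force: 0.0
```

Call:
{"method": "servo_tool", "body": {"deltas": [{"jaw": 0.07,"slide": [-0.01,0,-0.05],"twist": 0},{"jaw": 0.07,"slide": [-0.055,0.02,-0.06],"twist": 0},{"jaw": 0.07,"slide": [-0.11,0.04,-0.06],"twist": 0},{"jaw": 0.07,"slide": [-0.165,0.06,-0.06],"twist": 0},{"jaw": 0.07,"slide": [-0.182,0.076,-0.06],"twist": 0}]}}

```text
time_s: 14.7
tool_pos: [0.6217, -0.1203, 0.2016]
eef_rot: [0.22, 0.975, -0.0, 0.0]
force: [-0.8, -0.7, -0.7]
opening: 0.07
grasp_force: 0.0
```

Call:
{"method": "servo_tool", "body": {"deltas": [{"jaw": 0.07,"slide": [0,0,0],"twist": 0}]}}

```text
time_s: 14.82
tool_pos: [0.6202, -0.1195, 0.2016]
eef_rot: [0.22, 0.976, 0.0, -0.0]
force: [0.1, -0.8, 0.7]
opening: 0.0701
grasp_force: 0.0
```

```bash
python3 - <<'E'
from h import *
c={n:grab_frame(n) for n in('scene','side')}
o=get_obs(); print(o['tool_pos'],o['force'],o['opening'])
print(fit('tin',(.4246,-.111),c,.006),fit('jar',(.6206,-.1193),c))
a=np.hstack([c['scene']['frame'][150:330,200:400],c['side']['frame'][130:310,220:420]]); save('tinin',cv2.resize(a,None,fx=2,fy=2))
E
```

```text
[ 0.6188334  -0.11993966  0.20201084] [-0.07677647 -0.65332041 -0.2248564 ] 0.07022139295225398
(array([ 0.42351781, -0.10926094]), ['scene', 'side'], array([-0.5,  0.5,  0.3,  8.5, -0.2,  0.2, -0.4,  9.9])) (array([ 0.62078843, -0.11853961]), ['scene', 'side'], array([-0.6,  1. , -0.5, -0.6, -0.7, -0.6, -0.3,  0.5]))
```

View pics/tinin.png

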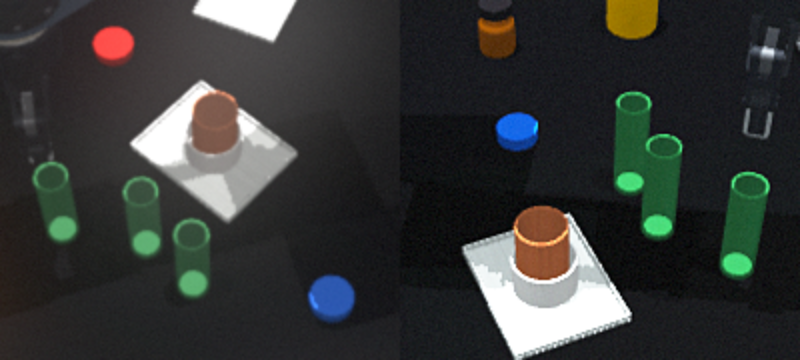

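The tin sits upright in the tub, and the tray is unmoved (side-crop 543,245). The jar fit is unchanged, so I'm grasping it near the top.

Call:
{"method": "servo_tool", "body": {"deltas": [{"jaw": 0.07,"slide": [-0.001,0.001,0.05],"twist": 0},{"jaw": 0.07,"slide": [-0.001,0.001,0.09],"twist": 0},{"jaw": 0.07,"slide": [-0.001,0.001,0.119],"twist": 0},{"jaw": 0.07,"slide": [-0.001,0.001,0.119],"twist": 0}]}}

```text
time_s: 15.62
tool_pos: [0.6195, -0.1194, 0.0818]
eef_rot: [0.22, 0.975, 0.0, -0.002]
force: [0.3, 0.3, 1.0]
opening: 0.0701
grasp_force: 0.0
```

Call:
{"method": "servo_tool", "body": {"deltas": [{"jaw": 0.03,"slide": [0,0,0],"twist": 0},{"jaw": 0.03,"slide": [0,0,0],"twist": 0},{"jaw": 0.03,"slide": [0,0,0],"twist": 0},{"jaw": 0.03,"slide": [0,0,0],"twist": 0},{"jaw": 0.03,"slide": [0,0,0],"twist": 0}]}}

```text
time_s: 16.25
tool_pos: [0.6218, -0.1198, 0.0851]
eef_rot: [0.22, 0.975, -0.0, 0.001]
force: [-0.7, -0.8, 7.0]
opening: 0.0345
grasp_force: 24.9
```

Call:
{"method": "servo_tool", "body": {"deltas": [{"jaw": 0.03,"slide": [0,0,0],"twist": 0},{"jaw": 0.03,"slide": [0,0,0],"twist": 0}]}}

```text
time_s: 16.5
tool_pos: [0.6218, -0.1198, 0.0851]
eef_rot: [0.22, 0.975, -0.0, 0.001]
force: [-1.2, -1.2, 7.9]
opening: 0.0346
grasp_force: 24.9
```

Call:
{"method": "servo_tool", "body": {"deltas": [{"jaw": 0.03,"slide": [0,0,-0.02],"twist": 0},{"jaw": 0.03,"slide": [0,0,-0.06],"twist": 0},{"jaw": 0.03,"slide": [0,0,-0.1],"twist": 0},{"jaw": 0.03,"slide": [0,0,-0.13],"twist": 0},{"jaw": 0.03,"slide": [0,0,-0.13],"twist": 0}]}}

```text
time_s: 17.12
tool_pos: [0.6219, -0.1197, 0.2169]
eef_rot: [0.22, 0.975, -0.0, 0.003]
force: [-0.4, 0.3, -1.9]
opening: 0.0348
grasp_force: 25.4
```

Call:
{"method": "servo_tool", "body": {"deltas": [{"jaw": 0.03,"slide": [0.045,-0.019,0],"twist": 0},{"jaw": 0.03,"slide": [0.091,-0.038,0],"twist": 0},{"jaw": 0.03,"slide": [0.137,-0.057,0],"twist": 0},{"jaw": 0.03,"slide": [0.182,-0.0766,0],"twist": 0},{"jaw": 0.03,"slide": [0.182,-0.0766,0],"twist": 0}]}}

```text
time_s: 17.75
tool_pos: [0.4207, -0.11, 0.2127]
eef_rot: [0.22, 0.975, 0.0, -0.001]
force: [0.9, 0.2, -1.1]
opening: 0.0346
grasp_force: 25.5
```

```bash
python3 - <<'E'
from h import *
c={n:grab_frame(n) for n in('scene','side')}
o=get_obs(); print(o['tool_pos'],o['force'],o['opening'],o['grasp_force'])
z=o['tool_pos'][2]-.0851
for n in c: print(z,n,fit('jar',(.4246,-.111),{n:c[n]},z),fit('tin',(.4246,-.111),{n:c[n]},.006))
a=np.hstack([c['scene']['frame'][150:330,200:400],c['side']['frame'][100:280,220:420]]); save('jarabove',cv2.resize(a,None,fx=2,fy=2))
E
```

```text
[ 0.42372855 -0.11058945  0.21330936] [ 1.11547206  0.1136264  -1.86684787] 0.03438862424949117 25.45633794274181
0.1282093636320158 scene (array([ 0.42468799, -0.10148629]), ['scene'], array([-0.2, -3.4,  0.2,  3.8])) (array([ 0.41791429, -0.11715762]), ['scene'], array([-0.3, -6. ,  0.3,  3.9]))
0.1282093636320158 side (array([ 0.42302691, -0.11173176]), ['side'], array([ 0.2, -0.8, -0.2,  0.7])) (array([ 0.426744  , -0.09122342]), ['side'], array([ 0.2, -8.4, -0.3,  2.8]))
```

View pics/jarabove.png

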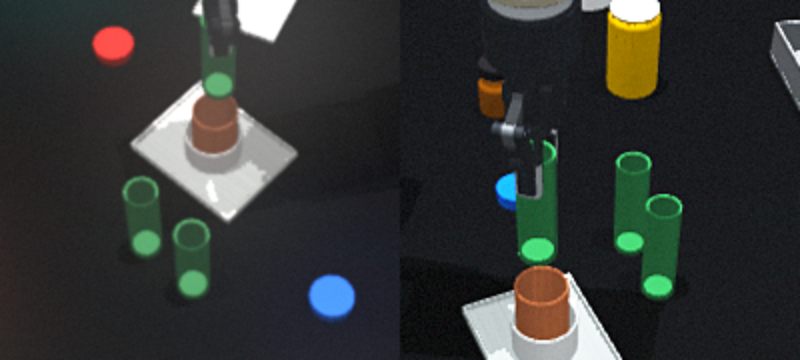

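The jar hangs upright, its bottom at scene-crop (218,85) and side-crop (537,250), nearly over the tin mouth (215,105 and 542,287). I'll go lower and measure its bottom disc against the tin rim.

Call:
{"method": "servo_tool", "body": {"deltas": [{"jaw": 0.03,"slide": [0,0,0.015],"twist": 0},{"jaw": 0.03,"slide": [0,0,0.03],"twist": 0},{"jaw": 0.03,"slide": [0,0,0.03],"twist": 0},{"jaw": 0.03,"slide": [0,0,0.03],"twist": 0}]}}

```text
time_s: 18.55
tool_pos: [0.4241, -0.1106, 0.1836]
eef_rot: [0.22, 0.976, -0.0, 0.0]
force: [0.5, 0.5, 0.0]
opening: 0.0349
grasp_force: 25.5
```

```bash
python3 - <<'E'
from h import *
c={n:grab_frame(n) for n in('scene','side')}
o=get_obs(); print(o['tool_pos'],o['force'],o['opening'],o['grasp_force'])
z=o['tool_pos'][2]-.0851
ims=[]
for n in c:
    print(n,fit('jar',(.4246,-.111),{n:c[n]},z))
    f=c[n]['frame'].copy().astype(np.uint8); u,v=proj(c[n],(.4237,-.1106,z)).astype(int)
    s=5;x0,y0=u-35,v-45
    im=cv2.resize(f[y0:y0+90,x0:x0+70],None,fx=s,fy=s,interpolation=cv2.INTER_CUBIC)
    def dr(P,col): cv2.polylines(im,[np.int32([(proj(c[n],p)+.5-(x0,y0))*s for p in P])],True,col,1)
    t=o['tool_pos']
    dr(cyl(t[0],t[1],.018,0,z)[:72],(255,0,255)); dr(cyl(.4235,-.11,.026,0,.086)[:72],(0,255,255)); ims.append(im)
save('jarlow',np.hstack(ims))
E
```

```text
[ 0.42407097 -0.11063209  0.18382166] [-0.40641049  0.7681464  -0.73817976] 0.03451375193129109 25.45578483492136
scene (array([ 0.42782971, -0.10213489]), ['scene'], array([-0.5, -4.6,  0.5,  5. ]))
side (array([ 0.42660962, -0.11299767]), ['side'], array([-0.8, -1.9,  1. ,  1.4]))
```

View pics/jarlow.png

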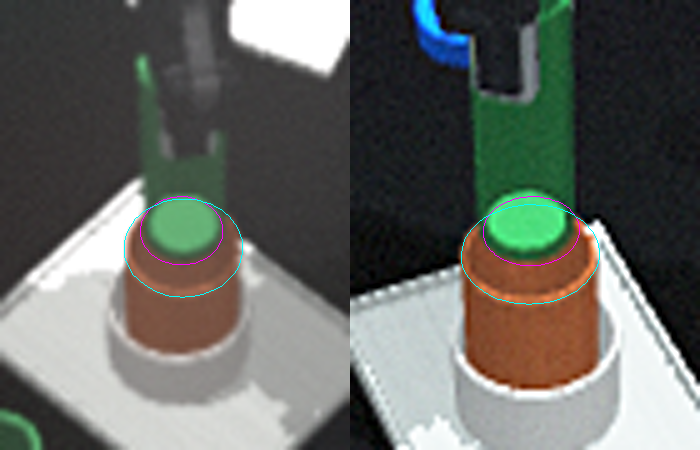

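The outlines match to within 1–2 mm, inside the 5.5 mm clearance. Lowering the jar gently.

Call:
{"method": "servo_tool", "body": {"deltas": [{"jaw": 0.03,"slide": [-0.001,0,0.012],"twist": 0},{"jaw": 0.03,"slide": [-0.001,0,0.024],"twist": 0},{"jaw": 0.03,"slide": [-0.001,0,0.036],"twist": 0},{"jaw": 0.03,"slide": [-0.001,0,0.048],"twist": 0},{"jaw": 0.03,"slide": [-0.001,0,0.06],"twist": 0}]}}

```text
time_s: 19.38
tool_pos: [0.4245, -0.1109, 0.1223]
eef_rot: [0.22, 0.975, 0.0, -0.0]
force: [0.7, 0.3, -0.3]
opening: 0.0343
grasp_force: 25.5
```

Call:
{"method": "servo_tool", "body": {"deltas": [{"jaw": 0.03,"slide": [0,0,0.01],"twist": 0},{"jaw": 0.03,"slide": [0,0,0.019],"twist": 0},{"jaw": 0.03,"slide": [0,0,0.024],"twist": 0},{"jaw": 0.03,"slide": [0,0,0.027],"twist": 0},{"jaw": 0.03,"slide": [0,0,0.029],"twist": 0}]}}

```text
time_s: 20.0
tool_pos: [0.4247, -0.111, 0.0943]
eef_rot: [0.22, 0.975, -0.0, 0.0]
force: [0.4, 0.0, -0.5]
opening: 0.0345
grasp_force: 25.5
```

Call:
{"method": "servo_tool", "body": {"deltas": [{"jaw": 0.03,"slide": [0,0,0.001],"twist": 0},{"jaw": 0.03,"slide": [0,0,0.002],"twist": 0},{"jaw": 0.03,"slide": [0,0,0.003],"twist": 0},{"jaw": 0.03,"slide": [0,0,0.003],"twist": 0}]}}

```text
time_s: 20.5
tool_pos: [0.4262, -0.1117, 0.0932]
eef_rot: [0.22, 0.976, -0.0, 0.002]
force: [-2.1, -0.0, 24.1]
opening: 0.0346
grasp_force: 22.5
```

Call:
{"method": "servo_tool", "body": {"deltas": [{"jaw": 0.03,"slide": [0,0,-0.001],"twist": 0},{"jaw": 0.03,"slide": [0,0,-0.002],"twist": 0},{"jaw": 0.05,"slide": [0,0,-0.002],"twist": 0},{"jaw": 0.055,"slide": [0,0,-0.002],"twist": 0},{"jaw": 0.055,"slide": [0,0,-0.002],"twist": 0}]}}

```text
time_s: 21.12
tool_pos: [0.4244, -0.1109, 0.0931]
eef_rot: [0.22, 0.975, 0.0, -0.0]
force: [0.4, 0.3, 0.8]
opening: 0.0548
grasp_force: 0.0
```

Call:
{"method": "servo_tool", "body": {"deltas": [{"jaw": 0.055,"slide": [0,0,-0.02],"twist": 0},{"jaw": 0.055,"slide": [0,0,-0.06],"twist": 0},{"jaw": 0.065,"slide": [0,0,-0.1],"twist": 0},{"jaw": 0.065,"slide": [0,0.05,-0.1],"twist": 0},{"jaw": 0.065,"slide": [0.015,0.1,-0.1],"twist": 0}]}}

```text
time_s: 21.75
tool_pos: [0.4548, -0.0134, 0.1938]
eef_rot: [0.221, 0.975, 0.0, 0.001]
force: [-0.2, 0.0, -0.1]
opening: 0.0649
grasp_force: 0.0
```

Call:
{"method": "servo_tool", "body": {"deltas": [{"jaw": 0.065,"slide": [0.03,0.05,0],"twist": 0},{"jaw": 0.065,"slide": [0.06,0.1,0],"twist": 0},{"jaw": 0.065,"slide": [0.08,0.108,0],"twist": 0},{"jaw": 0.065,"slide": [0.08,0.108,0],"twist": 0}]}}

```text
time_s: 22.25
tool_pos: [0.4274, 0.1186, 0.1932]
eef_rot: [0.219, 0.976, -0.0, -0.0]
force: [0.2, -1.2, 0.3]
opening: 0.065
grasp_force: 0.0
```

```bash
python3 - <<'E'
from h import *
c={n:grab_frame(n) for n in('scene','side')}
o=get_obs(); print(o['tool_pos'],o['eef_rot'],o['force'],o['opening'])
t=R.from_quat(o['eef_rot']).as_matrix()
for n in c: print(n,fit('blue_cap',(.4264,.1184),{n:c[n]}),fit('jar',(.4246,-.111),{n:c[n]},.009,tol=60))
ims=[]
for n in c:
    u,v=proj(c[n],(.4237,-.1106,.09)).astype(int); s=5;x0,y0=u-35,v-45
    im=cv2.resize(c[n]['frame'][y0:y0+90,x0:x0+70],None,fx=s,fy=s,interpolation=cv2.INTER_CUBIC)
    P=cyl(.4245,-.111,.018,0,.124)[:72]
    cv2.polylines(im,[np.int32([(proj(c[n],p)+.5-(x0,y0))*s for p in P])],True,(255,0,255),1); ims.append(im)
save('jarin',np.hstack(ims))
E
```

```text
[0.42835812 0.11733813 0.1933297 ] [ 2.19990604e-01  9.75501981e-01 -4.59464137e-05  1.31585051e-04] [ 0.26944077 -0.33714584  0.01469571] 0.06506649432462736
scene (array([0.42492533, 0.11884081]), ['scene'], array([-0. , -1.4,  0. ,  1.3])) (array([ 0.41368039, -0.11952498]), ['scene'], array([ 0.1, -4.9, -0.1, 11.6]))
side (array([0.42772274, 0.11615649]), ['side'], array([ 0.4,  0.5, -0.4, -0.5])) (array([ 0.4309785 , -0.05231276]), ['side'], array([  0.2, -19.8,  -0.2,   3.3]))
```

View pics/jarin.png

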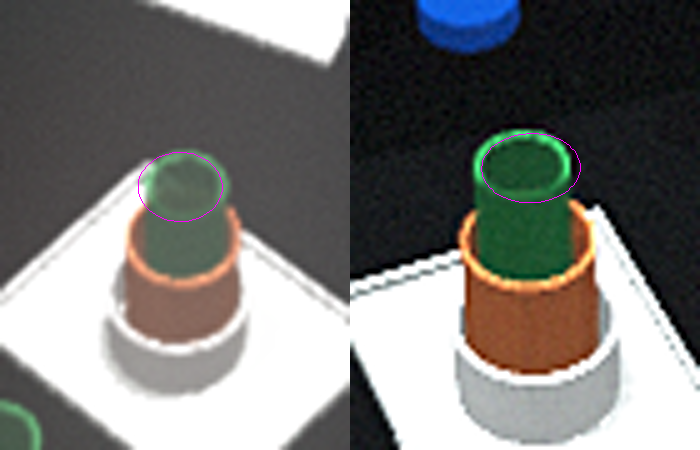

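The jar stands upright in the tin, its mouth at crop scene (187,185) and side (523,167). I'm computing the mouth centre from these and refitting the cap.

```bash
python3 - <<'E'
from h import *
c={n:grab_frame(n) for n in('scene','side')}
o=get_obs(); print(o['tool_pos'])
for n,m in(('scene',(187,185)),('side',(523,167))):
    u,v=proj(c[n],(.4237,-.1106,.09)).astype(int)
    p=np.array([u-35+m[0]/5-.5,v-45+m[1]/5-.5]); print(n,p,at(c[n],*p,.124))
print(fit('blue_cap',(.4264,.1184),c))
# green rim auto: convex hull of green pixels near mouth
res=[]
for n in c:
    h=cv2.cvtColor(c[n]['frame'],cv2.COLOR_RGB2HSV); u,v=proj(c[n],(.4237,-.1106,.124)).astype(int)
    k=cv2.inRange(h[v-14:v+30,u-18:u+18],(45,70,30),(90,255,255)); ys,xs=np.nonzero(k)
    res.append((n,xs.min()+u-18,ys.min()+v-14,xs.max()+1+u-18))
def f(p):
    r=[]
    for n,a,b,d in res:
        q=box(c[n],cyl(*p,.018,.04,.084)); r+=[q[0]+.5-a,q[1]+.5-b,q[2]+.5-d]
    return np.array(r)
s=least_squares(f,(.424,-.111)); print('jar',s.x,f(s.x).round(1))
E
```

```text
[0.42831955 0.11717699 0.19325687]
scene [307.9 194.5] [ 0.42155844 -0.11012532  0.124     ]
side [359.1 227.9] [ 0.5477795  -0.13174539  0.124     ]
(array([0.42616822, 0.11772302]), ['scene', 'side'], array([-0.8, -0.5,  0.3,  1.2, -0.4, -0.8, -0.2,  1.2]))
jar [ 0.42343324 -0.10986252] [-0.7  0.7  0.2  1.7  0.4 -2.4]
```

Call:
{"method": "servo_tool", "body": {"deltas": [{"jaw": 0.065,"slide": [0.002,0,0.06],"twist": 0},{"jaw": 0.065,"slide": [0.002,0,0.12],"twist": 0},{"jaw": 0.065,"slide": [0.002,0,0.165],"twist": 0},{"jaw": 0.065,"slide": [0.002,0,0.185],"twist": 0},{"jaw": 0.065,"slide": [0.002,0,0.191],"twist": 0}]}}

```text
time_s: 23.38
tool_pos: [0.4258, 0.1184, 0.0013]
eef_rot: [0.22, 0.975, -0.0, -0.001]
force: [-0.1, 0.9, -0.3]
opening: 0.065
grasp_force: 0.0
```

Call:
{"method": "servo_tool", "body": {"deltas": [{"jaw": 0.065,"slide": [0,0,0],"twist": 0},{"jaw": 0.043,"slide": [0,0,0],"twist": 0},{"jaw": 0.043,"slide": [0,0,0],"twist": 0},{"jaw": 0.043,"slide": [0,0,0],"twist": 0},{"jaw": 0.043,"slide": [0,0,0],"twist": 0}]}}

```text
time_s: 24.0
tool_pos: [0.4269, 0.1186, 0.0034]
eef_rot: [0.22, 0.975, 0.0, 0.001]
force: [-2.1, -0.7, 5.7]
opening: 0.0463
grasp_force: 24.7
```

Call:
{"method": "servo_tool", "body": {"deltas": [{"jaw": 0.043,"slide": [0,0,0],"twist": 0},{"jaw": 0.043,"slide": [0,0,0],"twist": 0}]}}

```text
time_s: 24.25
tool_pos: [0.4269, 0.1187, 0.0034]
eef_rot: [0.22, 0.975, 0.0, 0.001]
force: [-0.6, -0.3, 6.3]
opening: 0.0468
grasp_force: 24.7
```

Call:
{"method": "servo_tool", "body": {"deltas": [{"jaw": 0.043,"slide": [0,0,-0.03],"twist": 0},{"jaw": 0.043,"slide": [0,0,-0.08],"twist": 0},{"jaw": 0.043,"slide": [0,0,-0.13],"twist": 0},{"jaw": 0.043,"slide": [0,0,-0.16],"twist": 0},{"jaw": 0.043,"slide": [-0.015,-0.034,-0.16],"twist": 0}]}}

```text
time_s: 24.88
tool_pos: [0.4267, 0.0821, 0.1654]
eef_rot: [0.219, 0.976, 0.001, 0.003]
force: [0.1, -0.0, 0.1]
opening: 0.0468
grasp_force: 26.1
```

Call:
{"method": "servo_tool", "body": {"deltas": [{"jaw": 0.043,"slide": [-0.02,-0.044,0],"twist": 0},{"jaw": 0.043,"slide": [-0.04,-0.088,0],"twist": 0},{"jaw": 0.043,"slide": [-0.06,-0.131,0],"twist": 0},{"jaw": 0.043,"slide": [-0.08,-0.1736,0],"twist": 0},{"jaw": 0.043,"slide": [-0.08,-0.1736,0],"twist": 0}]}}

```text
time_s: 25.5
tool_pos: [0.423, -0.1121, 0.1631]
eef_rot: [0.222, 0.975, -0.0, 0.001]
force: [0.1, 0.1, 0.5]
opening: 0.0466
grasp_force: 26.1
```

Call:
{"method": "servo_tool", "body": {"deltas": [{"jaw": 0.043,"slide": [0,0,0.015],"twist": 0},{"jaw": 0.043,"slide": [0,0,0.025],"twist": 0},{"jaw": 0.043,"slide": [0,0,0.025],"twist": 0},{"jaw": 0.043,"slide": [0,0,0.025],"twist": 0}]}}

```text
time_s: 26.0
tool_pos: [0.4232, -0.1095, 0.1377]
eef_rot: [0.22, 0.976, -0.0, 0.0]
force: [-0.2, 0.6, -0.4]
opening: 0.0467
grasp_force: 26.1
```

```bash
python3 - <<'E'
from h import *
c={n:grab_frame(n) for n in('scene','side')}
o=get_obs(); print(o['tool_pos'],o['force'],o['opening'])
z=o['tool_pos'][2]-.0034
for n in c: print(z,n,fit('blue_cap',(.4235,-.11),{n:c[n]},z))
ims=[]
for n in c:
    u,v=proj(c[n],(.4237,-.1106,.1)).astype(int); s=5;x0,y0=u-35,v-45
    im=cv2.resize(c[n]['frame'][y0:y0+90,x0:x0+70],None,fx=s,fy=s,interpolation=cv2.INTER_CUBIC)
    for P,k in((cyl(.423,-.11,.018,0,.124)[:72],(255,0,255)),(cyl(.423,-.11,.024,0,z+.016)[:72],(255,255,0)),(cyl(.423,-.11,.024,0,z)[:72],(255,255,0))):
        cv2.polylines(im,[np.int32([(proj(c[n],p)+.5-(x0,y0))*s for p in P])],True,k,1)
    ims.append(im)
save('capabove',np.hstack(ims))
E
```

```text
[ 0.42318835 -0.10962508  0.13772356] [-0.83232703  0.08106248  0.65183283] 0.04644425385120857
0.134323559522749 scene None
0.134323559522749 side (array([ 0.42312686, -0.10971759]), ['side'], array([ 0.1,  0.1, -0.1, -0.1]))
```

View pics/capabove.png

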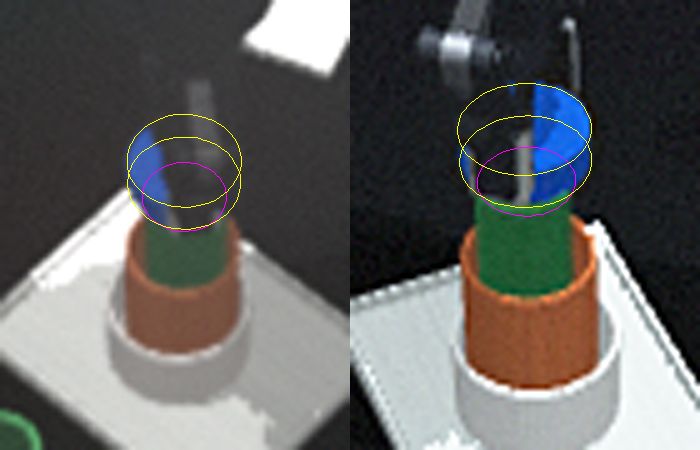

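The cap hangs within about 1 mm of the jar axis, yellow on blue at scene (184,165) and side (525,145). Lowering it.

Call:
{"method": "servo_tool", "body": {"deltas": [{"jaw": 0.043,"slide": [0.001,0,0.005],"twist": 0},{"jaw": 0.043,"slide": [0.001,0,0.01],"twist": 0},{"jaw": 0.043,"slide": [0.001,0,0.014],"twist": 0},{"jaw": 0.043,"slide": [0.001,0,0.018],"twist": 0},{"jaw": 0.043,"slide": [0.001,0,0.021],"twist": 0}]}}

```text
time_s: 26.82
tool_pos: [0.422, -0.1093, 0.116]
eef_rot: [0.22, 0.975, 0.0, -0.0]
force: [-0.3, 1.0, -0.8]
opening: 0.0464
grasp_force: 26.1
```

The cap is free over the mouth. Another 1 mm down, release and retreat.

Call:
{"method": "servo_tool", "body": {"deltas": [{"jaw": 0.043,"slide": [0,0,0.001],"twist": 0},{"jaw": 0.043,"slide": [0,0,0.001],"twist": 0},{"jaw": 0.06,"slide": [0,0,0.001],"twist": 0},{"jaw": 0.065,"slide": [0,0,0.0],"twist": 0},{"jaw": 0.065,"slide": [0,0,0],"twist": 0}]}}

```text
time_s: 27.45
tool_pos: [0.422, -0.1093, 0.1163]
eef_rot: [0.22, 0.975, -0.0, 0.0]
force: [-0.3, 0.3, 0.7]
opening: 0.0652
grasp_force: 0.0
```

Call:
{"method": "servo_tool", "body": {"deltas": [{"jaw": 0.065,"slide": [0,0,-0.02],"twist": 0},{"jaw": 0.065,"slide": [0,0,-0.07],"twist": 0},{"jaw": 0.065,"slide": [0,0.05,-0.09],"twist": 0},{"jaw": 0.065,"slide": [0,0.1,-0.09],"twist": 0},{"jaw": 0.065,"slide": [0,0.15,-0.09],"twist": 0}]}}

```text
time_s: 28.08
tool_pos: [0.487, 0.0276, 0.2067]
eef_rot: [0.22, 0.975, 0.0, 0.0]
force: [-0.1, -0.8, -0.5]
opening: 0.065
grasp_force: 0.0
```

Call:
{"method": "servo_tool", "body": {"deltas": [{"jaw": 0.065,"slide": [0,0.05,0],"twist": 0},{"jaw": 0.065,"slide": [0,0.05,0],"twist": 0}]}}

```text
time_s: 28.32
tool_pos: [0.5085, 0.0736, 0.206]
eef_rot: [0.218, 0.976, 0.0, 0.0]
force: [-1.5, -1.5, 0.2]
opening: 0.0652
grasp_force: 0.0
```

```bash
python3 - <<'E'
from h import *
c={n:grab_frame(n) for n in('scene','side')}
print(get_obs()['tool_pos'])
for z in(.110,.112,.116): print(z,fit('blue_cap',(.423,-.11),c,z))
print(fit('red_cap',(.4436,-.301),c))
ims=[]
for n in c:
    u,v=proj(c[n],(.4237,-.1106,.1)).astype(int); s=5;x0,y0=u-35,v-45
    ims.append(cv2.resize(c[n]['frame'][y0:y0+90,x0:x0+70],None,fx=s,fy=s,interpolation=cv2.INTER_CUBIC))
save('final',np.hstack(ims))
E
```

```text
[0.50755746 0.07131227 0.20597397]
0.11 (array([ 0.4240901 , -0.10729265]), ['scene', 'side'], array([-0.6, -4.7, 16.9,  5.9,  0. , -0.1,  0.4,  0.4]))
0.112 (array([ 0.42374418, -0.10914643]), ['scene', 'side'], array([-1. , -5.9, 16.6,  4.7, -0.1, -0.2,  0.3,  0.4]))
0.116 (array([ 0.42318597, -0.11295599]), ['scene', 'side'], array([-1.8, -8.3, 15.8,  2.3, -0.2, -0.3,  0.3,  0.4]))
(array([ 0.44379575, -0.30078806]), ['scene', 'side'], array([-0.6, -0.6, -0.3,  0.2, -0.6, -0.7,  0.1,  0.1]))
```

View pics/final.png

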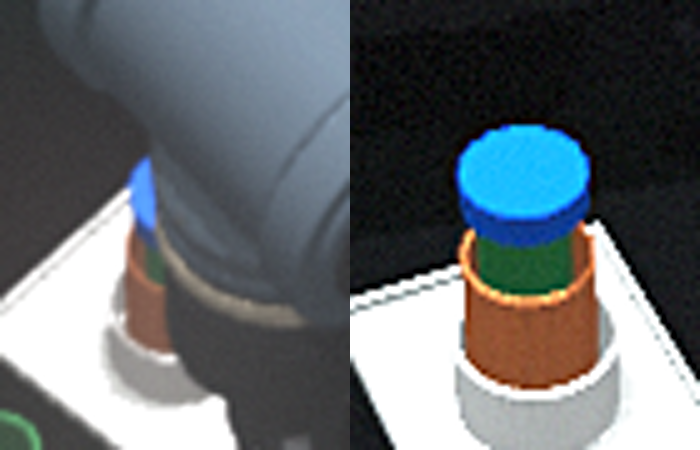

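The side view shows the cap level and down on the jar (525,175), at the height expected from the fit, and the arm is clear. Handing in.

```bash
python3 -c "
from rig import *
print(hand_in())"
```

```text
the job is handed in; nothing more can be done
None
```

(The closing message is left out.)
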